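# Stow the red fender caps before casting off

### The job

Before we cast off, stow the four red fender end caps so they cannot slide about: stand each one upright, dome up, inside the round rubber dish of its own size (smallest cap in the smallest dish, and so on up to the largest in the largest), sitting flat on the dish's cork floor. Leave the two blue caps standing where they are.

Things in the scene. Friction and masses are not known exactly. Their poses are not given: they have to be found in the camera images.
- red_tiny_c (a point): centre (half-way up) of a red plastic fender end cap, the smallest of four: a solid upright round cap 28 mm in diameter and 58 mm tall (straight sides up to 48 mm, then a low dome), so this point is 29 mm above its underside; loose; z axis up, yaw has no meaning. Stands on the shelf top (z = 0) at the start.
- dish_tiny: the round stowage dish for the 28 mm red cap, the smallest of four: black rubber with a tan cork floor, fixed to the shelf; outer diameter 54 mm, inner diameter 46 mm (9 mm of play all round the cap), cork floor 3 mm and rim 7 mm above the shelf top. Origin: centre of its underside, on the shelf top (z = 0); z up, yaw has no meaning.
- red_small_c (a point): centre (half-way up) of a red plastic fender end cap, second smallest of four: a solid upright round cap 40 mm in diameter and 58 mm tall (straight sides up to 48 mm, then a low dome), so this point is 29 mm above its underside; loose; z axis up, yaw has no meaning. Stands on the shelf top (z = 0) at the start.
- dish_small: the round stowage dish for the 40 mm red cap, second smallest of four: black rubber with a tan cork floor, fixed to the shelf; outer diameter 66 mm, inner diameter 58 mm (9 mm of play all round the cap), cork floor 3 mm and rim 7 mm above the shelf top. Origin: centre of its underside, on the shelf top (z = 0); z up, yaw has no meaning.
- red_medium_c (a point): centre (half-way up) of a red plastic fender end cap, second largest of four: a solid upright round cap 52 mm in diameter and 58 mm tall (straight sides up to 48 mm, then a low dome), so this point is 29 mm above its underside; loose; z axis up, yaw has no meaning. Stands on the shelf top (z = 0) at the start.
- dish_medium: the round stowage dish for the 52 mm red cap, second largest of four: black rubber with a tan cork floor, fixed to the shelf; outer diameter 78 mm, inner diameter 70 mm (9 mm of play all round the cap), cork floor 3 mm and rim 7 mm above the shelf top. Origin: centre of its underside, on the shelf top (z = 0); z up, yaw has no meaning.
- red_large_c (a point): centre (half-way up) of a red plastic fender end cap, the largest of four: a solid upright round cap 64 mm in diameter and 58 mm tall (straight sides up to 48 mm, then a low dome), so this point is 29 mm above its underside; loose; z axis up, yaw has no meaning. Stands on the shelf top (z = 0) at the start.
- dish_large: the round stowage dish for the 64 mm red cap, the largest of four: black rubber with a tan cork floor, fixed to the shelf; outer diameter 90 mm, inner diameter 82 mm (9 mm of play all round the cap), cork floor 3 mm and rim 7 mm above the shelf top. Origin: centre of its underside, on the shelf top (z = 0); z up, yaw has no meaning.
- blue_small_c (a point): centre (half-way up) of a blue end cap, 40 mm in diameter and 58 mm tall, the same shape as the red one of that size; loose, standing upright on the shelf; to be left where it is. Everything else loose or tall on the shelf (a 38 mm high door wedge, hourglass, pen pot, fuse case, equipment) keeps clear of the caps and dishes; carry caps with their undersides 80 mm or more above the shelf to pass over the standing caps.
- blue_medium_c (a point): centre (half-way up) of a blue end cap, 52 mm in diameter and 58 mm tall, the same shape as the red one of that size; loose, standing upright on the shelf; to be left where it is. Everything else loose or tall on the shelf (a 38 mm high door wedge, hourglass, pen pot, fuse case, equipment) keeps clear of the caps and dishes; carry caps with their undersides 80 mm or more above the shelf to pass over the standing caps.
There are look-alikes about, which are no part of the job. What is shaped like the part that bears red_large_c but green or yellow is not meant.

How it is judged:
By the outcome, as a careful person would: the job done as asked, in the order asked, and still so for the second after the job is handed in, with the robot touching nothing.
It also fails if it takes over 96 s, if anything falls off the work surface, if the arm or the gripper's body presses on something with over 40 N, if the wrist force passes 120 N, or if a joint passes its speed limit or range.

### The arm

A 6-joint arm with a two-finger parallel gripper is mounted at the origin on the work surface. World frame = base frame: x ahead of the robot, y to its left, z up, the work surface at z = 0. Lengths are in m, angles in rad, forces in N, time in s.
With the tool pointing down it reaches from about 0.3 to 0.875 m from the base axis. Payload 4.2 kg.
Tool frame: the origin (TCP) lies midway between the tips of the shut fingers; the grasp point (between the pads) lies 19 mm behind it; z points along the fingers, y is the direction in which the jaws open and shut (so a half turn about z gives the same grasp; the last joint's range is limited). The gripper opens to 85 mm and grips with 20 to 120 N. Pads are 22 mm wide; open, the fingers measure 114 mm over their backs; the gripper's body (76 mm by 85 mm) begins 54 mm behind the grasp point. The pads swing forward as they close: fully open they stand 13 mm farther back than shut.
Start: joints at [-1.128, 0.32, 1.565, -0, 1.257, -0.02], TCP at [0.257, -0.515, 0.231] pointing down, gripper open.
Joint ranges: [-3.11, 3.11], [-0.84, 2.01], [0.21, 2.61], [-1.34, 4.49], [0.05, 2.63], [-2.56, 2.56]. Speed limits (rad/s): [2.57, 2.57, 3.14, 3.14, 3.14, 3.14].

### API

Orientations are given as [roll, pitch, yaw] about the fixed x, y, z axes, in that order (R = Rz(yaw) Ry(pitch) Rx(roll)).
In Python, from cell import manip, viewer, ticket, spotter gives the robot as it stands.
- The arm moves only by the tool arm_command, never from a script. Its argument "deltas" is a list of rows, each a list of 5 numbers: the gripper command: -1 is fully open, 1 is shut, values between are in proportion, then the shift along the world's x, y, z in mm, then the turn about the world's z in degrees. In form: [[gripper, x, y, z, yaw], ...]. A call has 1 to 12 rows; each row is the pose to reach, as a shift and turn from the pose commanded when the call began; what a row does not reach only later rows make up. A row lasts 1/10 s, in which the tool goes at most 50 mm and 8.59 degrees, less where a joint would pass 70% of its speed; a pose out of reach is approached as far as the arm can. A call with a gripper value outside its range is refused whole. The fingers move at their own pace and stop on an object; "squeeze" is the grip in N (left out, the last holds). Time passes only in rows, so rows that repeat a pose let the fingers close. It gives the time, the measured TCP pose, the force and the opening at its end, in the units of the state.
- manip.state(): the state, without advancing time (a new reading comes with each control period).
- viewer.read_camera(name): name is "side" or "top" or "wrist"; returns the picture (480x640x3 uint8, red, green, blue); there is no depth.
- viewer.camera_params(name): a dict with "fovy" (degrees; the focal length in pixels is half the picture's height over the tangent of half this angle, whatever the lens; pixels are square), "cx", "cy" (the principal point, pixels), "R" (3x3) and "t" (3): a world point X has camera coordinates R X + t. Camera axes: x right, y down, z forward; pixel columns grow to the right and rows downward; lengths in m; the calibration is good to about 2 mm. A picture is of the moment at which its call begins: read the wrist's pose just before it. camera_params takes no time and is no camera call; for the wrist camera it gives the pose at the moment of the call.
- ticket.close_job(): hands the job in, once; it reports no verdict.
Trained networks look in the newest picture that a camera, given by its name, has taken for a name from the list of things; names that differ only in an ending like _2 or _b are one class to them, and where a whole thing is asked for, a point or a joint stands for the part that bears it (a point fixed in the world has none). Each returns a list of dicts, best first, with "conf" (0 to 1); they miss things now and then, are a little off and sometimes report something else, mostly with a low value. They report only what shows in the picture. A call takes as long as a camera call. They do not tell look-alikes from the thing itself.
- spotter.recognise(camera, query): "box" ([left, top, width, height] in pixels, round what is visible of it).
- spotter.cut_out(camera, query): "pixels" (480x640 bool, what is visible of it) and "box" ([left, top, width, height] in pixels, round what is visible of it).
- spotter.spot_point(camera, query): "position" ([column, row] in pixels: a listed point, or the origin of a listed thing).
The state is a dict: "time_s": time; "joint_positions": joint angles; "qd": joint speeds; "joint_efforts": joint torques, N m; "eef_pos": TCP position; "orientation": TCP orientation; "force": force on the tool from outside, world axes, zero at the start; "wrist_torque": the same for the moment, N m; "grip_width": finger opening in m.
Only numpy, scipy, OpenCV 4.12 (cv2) and the standard library are available. Lean on these libraries where they do the work, as an engineer would, in place of code of your own. Each camera call takes 0.05 s, during which the arm holds its last target. There are 200 camera calls.

## Working session

There is one attempt and no reset: what is moved stays moved. The work goes in short steps, Python scripts to look and compute and a tool call to move; the robot and the scene stay as the last step left them, time stands still between calls to the robot, and variables do not carry over. Pictures are saved under pics/ and viewed, about 12 in all and at most 16, crops included, and the job is handed in when it is done.

Besides the shell and the picture viewer there is one more tool, called after "Call:" as a command line: name --pt "numbers of a row" for each row, then --argument value for the rest. arm_command: Moves the arm, as the interface text tells. Its arguments: {"type":"object","properties":{"deltas":{"type":"array","items":{"type":"array","items":{"type":"number"}}},"squeeze":{"type":"number"}},"required":["deltas"]}

```bash
mkdir -p pics; ls; python3 - <<'E'
from cell import manip, viewer
import cv2
print(manip.state())
for n in ("top","side"):
    im=viewer.read_camera(n); cv2.imwrite(f"pics/{n}0.png",im[:,:,::-1])
    p=viewer.camera_params(n); print(n,p)
E
```

```text
pics
{'time_s': 0.0, 'joint_positions': array([-1.12798398e+00,  3.20297464e-01,  1.56569911e+00, -3.55887194e-06,
        1.25739370e+00, -2.00016000e-02]), 'qd': array([-5.41592969e-04,  4.60191014e-06,  1.00636544e-03,  1.40824304e-03,
        5.11169573e-04, -1.76918674e-04]), 'joint_efforts': array([-4.36523324e-04, -4.15529430e+01, -2.34160334e+01, -6.50715629e-05,
        8.13288207e-03,  3.53633061e-05]), 'eef_pos': array([ 0.25650982, -0.51407164,  0.23047127]), 'orientation': array([-3.13979532e+00, -3.25700618e-05,  4.62815018e-01]), 'force': array([0.7203899 , 0.81516067, 0.60248886]), 'wrist_torque': array([-0.02733167, -0.00778605, -0.02770069]), 'grip_width': 0.0855046249407427}
top {'fovy': 54.60284898911388, 'cx': 314.4328137728133, 'cy': 239.49514633321263, 'R': array([[ 0.02660913, -0.99961403, -0.00798438],
       [-0.98526493, -0.02487556, -0.16921651],
       [ 0.16895258,  0.01236944, -0.98554656]]), 't': array([-0.00559594,  0.56862146,  0.81425201])}
side {'fovy': 50.99243950963104, 'cx': 325.3707493602518, 'cy': 242.3150649621298, 'R': array([[-0.82835074, -0.55997262,  0.01630089],
       [-0.4115178 ,  0.58848696, -0.69594267],
       [ 0.38011598, -0.58319273, -0.71791231]]), 't': array([0.47712095, 0.28702886, 0.75641121])}
```

View pics/top0.png

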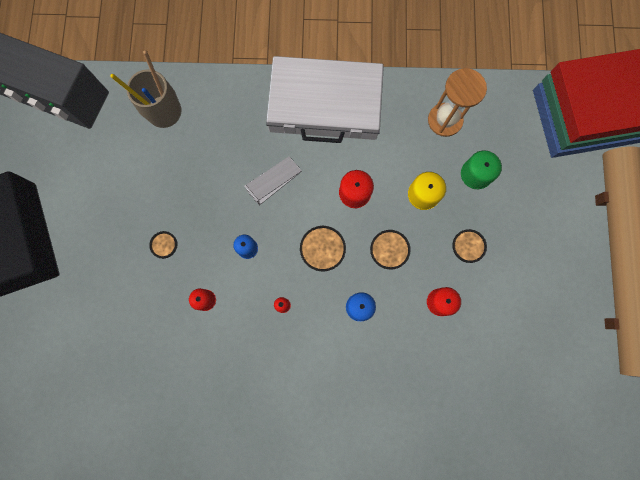

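View pics/side0.png

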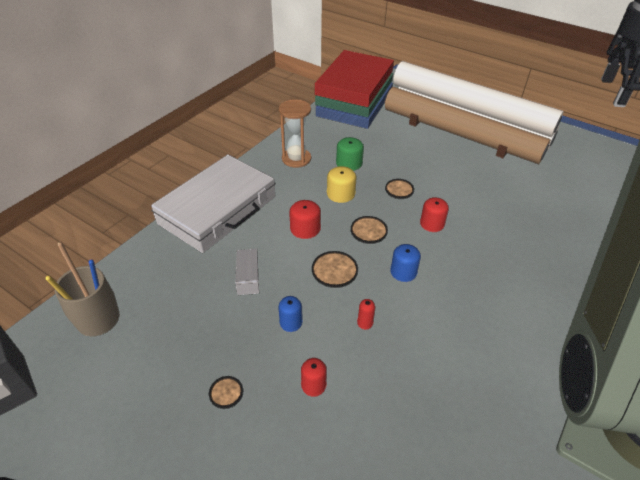

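The top picture shows red caps at (202,299), (282,305), (356,188) and (444,301). Dishes are at (163,244), (323,248), (390,249) and (470,246). The blue caps are at (245,246) and (361,307), and the yellow (427,190) and green (481,170) caps are the look-alikes. The side view agrees. Next I'll measure positions and diameters.

```bash
cat > h.py <<'E'
import numpy as np, cv2
from scipy.optimize import least_squares
from cell import manip, viewer, spotter
def proj(p,X):
    c=np.asarray(X)@np.array(p["R"]).T+np.array(p["t"]); f=240/np.tan(np.radians(p["fovy"]/2))
    return c[:,:2]/c[:,2:]*f+[p["cx"],p["cy"]]
def back(p,uv,z):
    f=240/np.tan(np.radians(p["fovy"]/2)); R=np.array(p["R"]);C=-R.T@np.array(p["t"])
    d=R.T@np.array([(uv[0]-p["cx"])/f,(uv[1]-p["cy"])/f,1]); return C+d*(z-C[2])/d[2]
A=np.linspace(0,2*np.pi,48,endpoint=False); U=np.c_[np.cos(A),np.sin(A)]
def ring(x,y,r,z): return np.c_[x+r*U[:,0],y+r*U[:,1],np.full(48,z)]
def cap(x,y,r,z0=0): return np.vstack([ring(x,y,r,z0),ring(x,y,r,z0+.048),ring(x,y,r*.6,z0+.055),[[x,y,z0+.058]]])
def dish(x,y,r,z0=0): return ring(x,y,r,.007)
def feat(pts):
    h=cv2.convexHull(pts.astype(np.float32)); m=cv2.moments(h); return np.array([m["m10"]/m["m00"],m["m01"]/m["m00"],np.sqrt(m["m00"])])
def fit(p,f,model,r0,z0=0):
    g=back(p,f[:2],.02); s=least_squares(lambda v:feat(proj(p,model(v[0],v[1],v[2],z0)))-f,[g[0],g[1],r0],x_scale=.01,diff_step=1e-3); return s.x
def blobs(im,kind):
    h=cv2.cvtColor(im,cv2.COLOR_RGB2HSV).astype(int); H,S,V=h[...,0],h[...,1],h[...,2]
    m={"red":((H<6)|(H>174))&(S>150)&(V>50),"blue":(abs(H-108)<12)&(S>150)&(V>60),"dish":(S<90)&(V<55)}[kind].astype(np.uint8)
    out=[]
    for c in cv2.findContours(m,cv2.RETR_EXTERNAL,cv2.CHAIN_APPROX_NONE)[0]:
        x,y,w,hh=cv2.boundingRect(c)
        if 10<w<60 and 10<hh<60:
            # contour runs through pixel centres: grow by half a pixel
            pts=np.vstack([c[:,0]+d for d in ([.5,0],[-.5,0],[0,.5],[0,-.5])]); out.append(feat(pts))
    return out
E
python3 - <<'E'
from h import *
for cam in ("top","side"):
    im=viewer.read_camera(cam); p=viewer.camera_params(cam)
    for k in("red","blue","dish"):
        for f in blobs(im,k):
            v=fit(p,f,dish if k=="dish" else cap,.025); print(cam,k,f.round(1),"xy mm",(v[:2]*1e3).round(1),"diam",round(v[2]*2e3,1))
for n in ("red_tiny_c","red_small_c","red_medium_c","red_large_c","dish_tiny","dish_small","dish_medium","dish_large"):
    p=viewer.camera_params("top")
    print(n,[(np.round(d["position"]),round(d["conf"],2),(back(p,d["position"],0.029 if "red" in n else 0)[:2]*1e3).round()) for d in spotter.spot_point("top",n)][:3])
im=viewer.read_camera("top");cv2.imwrite("pics/crop.png",cv2.resize(im[150:330,140:500,::-1],None,fx=2.2,fy=2.2,interpolation=cv2.INTER_CUBIC))
E
```

```text
top red [281.6 304.7  14.1] xy mm [447.7  66.8] diam 27.0
top red [201.8 299.4  22. ] xy mm [453.8 216.2] diam 39.3
top red [443.5 301.4  28.2] xy mm [ 461.9 -232.8] diam 51.3
top red [355.5 188.6  32.1] xy mm [674.2 -67.3] diam 63.0
top blue [360.2 306.6  25.9] xy mm [448.1 -78.1] diam 51.2
top blue [245.3 246.3  20.9] xy mm [555.7 140.2] diam 39.0
top blue [148.   94.9   8.6] xy mm [859.6 352.8] diam 8.2
top dish [163.  244.4  24.2] xy mm [558.6 304.3] diam 53.6
top dish [469.2 245.8  29.9] xy mm [ 571.  -290.2] diam 65.7
top dish [390.  249.1  35. ] xy mm [ 560.7 -137. ] diam 77.1
top dish [322.4 248.   40.4] xy mm [559.7  -6.2] diam 89.1
top dish [322.  135.6  22. ] xy mm [7.894e+02 1.000e-01] diam 51.6
top dish [31.1 99.3 22.3] xy mm [854.3 601.8] diam 53.9
side red [313.2 376.8  28.2] xy mm [453.8 215.5] diam 37.9
side red [365.6 313.9  20. ] xy mm [448.1  65.5] diam 26.3
side red [304.5 218.8  31.5] xy mm [675.1 -69.3] diam 61.7
side red [433.8 214.2  27.1] xy mm [ 462.2 -235.5] diam 50.4
side blue [289.7 313.5  25.6] xy mm [556.5 139.5] diam 37.2
side blue [404.9 262.4  29. ]
[... 470 characters left out ...]
8.    6.6] xy mm [ 818.1 -662.1] diam 30.4
red_tiny_c [(array([283., 305.]), 0.67, array([447.,  64.]))]
red_small_c [(array([203., 297.]), 0.8, array([459., 214.]))]
red_medium_c [(array([445., 301.]), 0.82, array([ 462., -236.]))]
red_large_c [(array([425., 192.]), 0.91, array([ 670., -201.])), (array([352., 190.]), 0.87, array([671., -60.])), (array([482., 169.]), 0.63, array([ 718., -312.]))]
dish_tiny [(array([162., 244.]), 0.8, array([561., 308.])), (array([202., 297.]), 0.56, array([459., 222.]))]
dish_small [(array([469., 244.]), 0.97, array([ 575., -292.]))]
dish_medium [(array([390., 253.]), 0.94, array([ 554., -139.]))]
dish_large [(array([320., 248.]), 0.76, array([561.,  -3.]))]
```

View pics/crop.png

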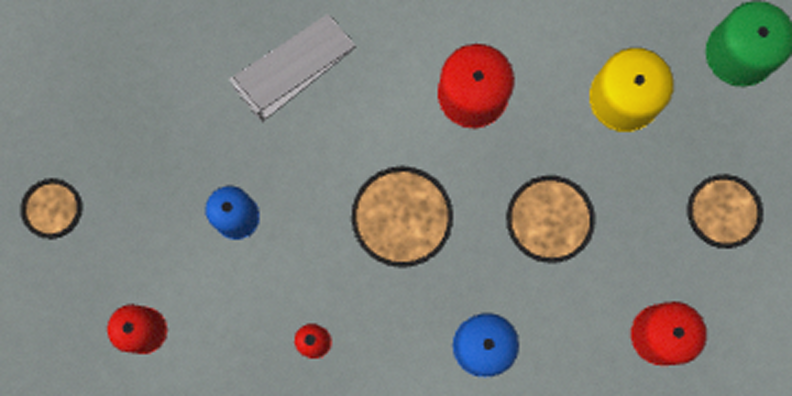

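Sizes and positions fit the description. Diameters came out at 27, 39, 51 and 63 mm for the caps, and 54, 66, 77 and 89 mm for the dishes.

Candidates for the large red cap were red (356,188), yellow (427,190) and green (481,170); I choose the red. The other red caps are tiny (282,305), small (202,299) and medium (444,301), with blue look-alikes at (245,246) and (361,307). The crop confirms these choices.

| Size | Cap (mm) | Dish (mm) |
|---|---|---|
| tiny | (448,66) | (558,305) |
| small | (454,216) | (571,-290) |
| medium | (462,-234) | (561,-137) |
| large | (675,-68) | (560,-6) |

I'll start with the tiny cap.

Call:
arm_command --pt "-1 191 580 -80 0" --pt "-1 191 580 -80 0" --pt "-1 191 580 -80 0" --pt "-1 191 580 -80 0" --pt "-1 191 580 -80 0" --pt "-1 191 580 -80 0" --pt "-1 191 580 -80 0" --pt "-1 191 580 -80 0" --pt "-1 191 580 -80 0" --pt "-1 191 580 -80 0" --pt "-1 191 580 -80 0" --pt "-1 191 580 -80 0" --squeeze 40

```text
time_s: 1.85
eef_pos: [0.4433, 0.0527, 0.1535]
orientation: [3.141, -0.001, 0.463]
force: [1.6, -0.5, 0.1]
grip_width: 0.0853
```

Call:
arm_command --pt "-1 0 0 0 0" --pt "-1 0 0 0 0" --pt "-1 0 0 0 0"

```text
time_s: 2.15
eef_pos: [0.4425, 0.0497, 0.1535]
orientation: [3.141, 0.0, 0.462]
force: [-0.9, -1.3, 0.5]
grip_width: 0.0857
```

```bash
python3 - <<'E'
from h import *
s=manip.state(); print((s["eef_pos"]*1e3).round(1)); p=viewer.camera_params("wrist"); im=viewer.read_camera("wrist")
cv2.imwrite("pics/w1.png",im[:,:,::-1])
for f in blobs(im,"red"): print(f)
m=[np.array(feat(c[:,0].astype(float))) for c in []]
h=cv2.cvtColor(im,cv2.COLOR_RGB2HSV).astype(int); r=(((h[...,0]<6)|(h[...,0]>174))&(h[...,1]>150)&(h[...,2]>50)).astype(np.uint8)
for c in cv2.findContours(r,0,2)[0]:
    if cv2.contourArea(c)>1500:
        f=feat(c[:,0].astype(float)); v=fit(p,f,cap,.014); print(f.round(),cv2.boundingRect(c),(v*1e3).round(1))
E
```

```text
[442.5  49.7 153.5]
[300.79440275 222.34456803  43.19143434]
[620.26310888  20.54161891  41.77319715]
[301. 222.  42.] (279, 196, 43, 53) [447.2  65.3  13.2]
[ 85. 107.  77.] (34, 71, 106, 71) [452.8 215.   19.5]
[620.  21.  41.] (596, 0, 44, 48) [638.4 -49.6   5.9]
```

View pics/w1.png

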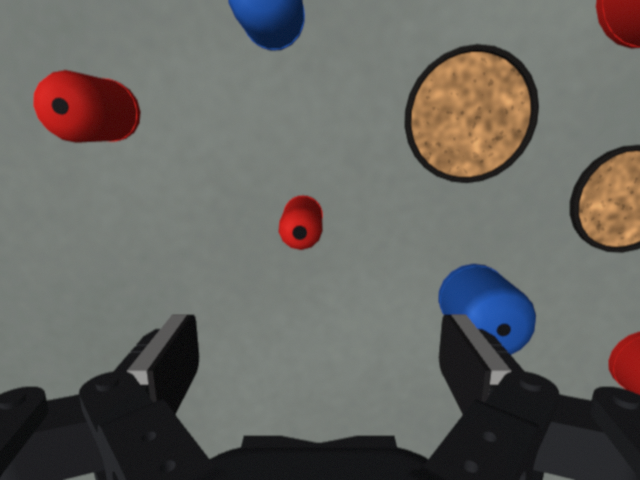

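The wrist view shows the tiny cap at (301,222), between the jaws. The measured (447,65) agrees with the earlier value.

Call:
arm_command --pt "-1 5 16 -20 0" --pt "-1 5 16 -60 0" --pt "-1 5 16 -100 0" --pt "-1 5 16 -130 0" --pt "-1 5 16 -143 0" --pt "-1 5 16 -143 0" --pt "0.9 5 16 -143 0" --pt "0.9 5 16 -143 0" --pt "0.9 5 16 -143 0" --pt "0.9 5 16 -143 0" --pt "0.9 5 16 -143 0" --pt "0.9 5 16 -143 0"

```text
time_s: 3.4
eef_pos: [0.4483, 0.0665, 0.0113]
orientation: [3.141, -0.001, 0.463]
force: [-0.7, -0.7, 5.6]
grip_width: 0.0275
```

Call:
arm_command --pt "0.9 0 0 0 0" --pt "0.9 0 0 0 0" --pt "0.9 0 0 0 0" --pt "0.9 0 0 0 0"

```text
time_s: 3.8
eef_pos: [0.4484, 0.0666, 0.0113]
orientation: [3.141, -0.001, 0.463]
force: [-0.8, -1.6, 5.7]
grip_width: 0.0269
```

Call:
arm_command --pt "0.9 0 0 30 0" --pt "0.9 0 0 70 0" --pt "0.9 0 0 100 0" --pt "0.9 20 40 100 0" --pt "0.9 40 85 100 0" --pt "0.9 60 130 100 0" --pt "0.9 80 175 100 0" --pt "0.9 100 215 100 0" --pt "0.9 110 239 100 0" --pt "0.9 110 239 100 0" --pt "0.9 110 239 100 0" --pt "0.9 110 239 100 0"

```text
time_s: 5.0
eef_pos: [0.5571, 0.3045, 0.1103]
orientation: [3.141, 0.001, 0.462]
force: [-0.1, 0.2, 0.3]
grip_width: 0.0269
```

```bash
cat >> h.py <<'E'
def look(name,r,rd,cam="wrist"):
    s=manip.state(); print("tcp",(s["eef_pos"]*1e3).round(1),"w",round(s["grip_width"]*1e3,1)); z0=s["eef_pos"][2]
    p=viewer.camera_params(cam); im=viewer.read_camera(cam); cv2.imwrite(f"pics/{name}.png",im[:,:,::-1])
    h=cv2.cvtColor(im,cv2.COLOR_RGB2HSV).astype(int); H,S,V=h[...,0],h[...,1],h[...,2]
    tan=((H>8)&(H<22)&(S>70)&(V>110)).astype(np.uint8)
    for c in cv2.findContours(tan,0,2)[0]:
        if cv2.contourArea(c)>2000:
            v=fit(p,feat(c[:,0].astype(float)),lambda x,y,r,z:ring(x,y,r,.003),rd); print("cork",cv2.boundingRect(c),(v*1e3).round(1))
E
python3 -c "
from h import *
look('w2',.014,.023)"
```

```text
tcp [557.1 304.5 110.3] w 26.9
cork (285, 209, 72, 69) [558.  304.   22.5]
```

View pics/w2.png

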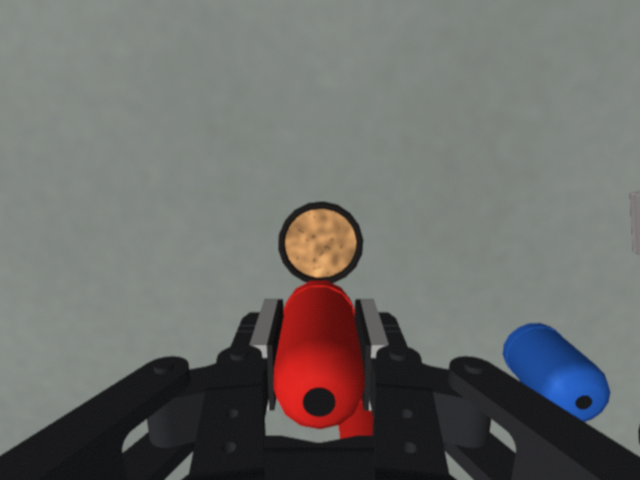

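The held tiny cap at (320,350) is clear of its dish at (320,242), which measures (558,304). The arm is aligned with it, so I'll lower.

Call:
arm_command --pt "0.9 1 0 -35 0" --pt "0.9 1 0 -70 0" --pt "0.9 1 0 -85 0" --pt "0.9 1 0 -91 0" --pt "0.9 1 0 -94 0" --pt "0.9 1 0 -96 0" --pt "0.9 1 0 -96 0" --pt "0.9 1 0 -96 0" --pt "0.9 1 0 -96 0"

```text
time_s: 5.95
eef_pos: [0.5592, 0.3058, 0.0152]
orientation: [3.142, -0.001, 0.463]
force: [-0.9, -1.0, -0.8]
grip_width: 0.0271
```

Call:
arm_command --pt "0 0 0 0 0" --pt "0 0 0 0 0" --pt "-0.5 0 0 0 0" --pt "-0.5 0 0 0 0" --pt "-1 0 0 30 0" --pt "-1 0 0 70 0" --pt "-1 0 0 110 0" --pt "-1 0 0 130 0" --pt "-1 0 0 130 0" --pt "-1 0 0 130 0"

```text
time_s: 6.95
eef_pos: [0.5585, 0.3054, 0.1441]
orientation: [3.141, 0.0, 0.463]
force: [0.3, -0.4, -0.1]
grip_width: 0.0853
```

```bash
python3 - <<'E'
from h import *
look('w3',.014,.023)
p=viewer.camera_params("wrist"); im=viewer.read_camera("wrist")
h=cv2.cvtColor(im,cv2.COLOR_RGB2HSV).astype(int); r=(((h[...,0]<6)|(h[...,0]>174))&(h[...,1]>150)&(h[...,2]>50)).astype(np.uint8)
for c in cv2.findContours(r,0,2)[0]:
    if cv2.contourArea(c)>800:
        print(cv2.boundingRect(c),(fit(p,feat(c[:,0].astype(float)),cap,.014,.003)*1e3).round(1))
E
```

```text
tcp [558.5 305.4 144.1] w 85.3
(337, 372, 59, 68) [460.1 219.8  16.1]
(295, 215, 47, 59) [557.3 305.3  13.5]
```

View pics/w3.png

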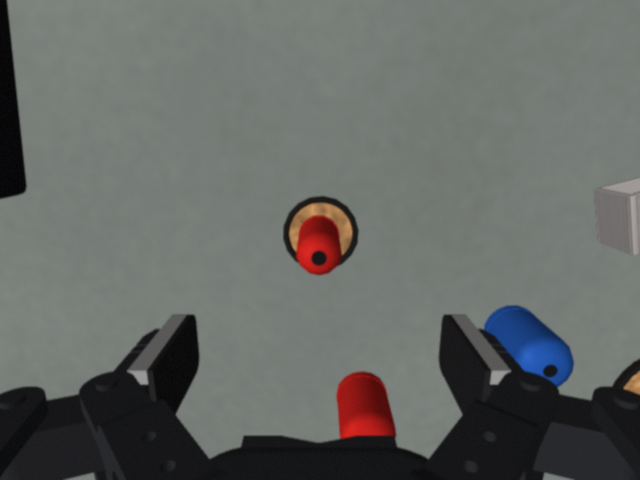

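The tiny cap stands upright in its dish at (320,240), measured at (557,305). Small cap next.

Call:
arm_command --pt "-1 -35 -30 0 0" --pt "-1 -70 -60 0 0" --pt "-1 -105 -90 0 0" --pt "-1 -105 -90 0 0" --pt "-1 -105 -90 -40 0" --pt "-1 -105 -90 -80 0" --pt "-1 -105 -90 -110 0" --pt "-1 -105 -90 -125 0" --pt "-1 -105 -90 -134 0" --pt "-1 -105 -90 -134 0" --pt "-1 -105 -90 -134 0"

```text
time_s: 8.15
eef_pos: [0.4543, 0.2158, 0.0105]
orientation: [3.141, -0.0, 0.463]
force: [-0.0, -0.3, 0.4]
grip_width: 0.0857
```

Call:
arm_command --pt "0.7 0 0 0 0" --pt "0.7 0 0 0 0" --pt "0.7 0 0 0 0" --pt "0.7 0 0 0 0" --pt "0.7 0 0 0 0" --pt "0.7 0 0 0 0" --pt "0.7 0 0 0 0" --pt "0.7 0 0 0 0"

```text
time_s: 8.95
eef_pos: [0.4542, 0.2158, 0.0112]
orientation: [3.142, -0.001, 0.463]
force: [-0.4, -0.7, 5.2]
grip_width: 0.0391
```

Call:
arm_command --pt "0.7 0 0 30 0" --pt "0.7 0 0 70 0" --pt "0.7 0 0 100 0" --pt "0.7 10 -40 100 0" --pt "0.7 20 -85 100 0" --pt "0.7 30 -130 100 0" --pt "0.7 40 -175 100 0" --pt "0.7 50 -220 100 0" --pt "0.7 60 -265 100 0" --pt "0.7 70 -310 100 0" --pt "0.7 80 -350 100 0" --pt "0.7 80 -350 100 0"

```text
time_s: 10.15
eef_pos: [0.5351, -0.139, 0.1104]
orientation: [3.139, -0.001, 0.458]
force: [-0.3, 0.7, -0.6]
grip_width: 0.0393
```

Call:
arm_command --pt "0.7 10 -40 0 0" --pt "0.7 20 -85 0 0" --pt "0.7 30 -125 0 0" --pt "0.7 37 -156 0 0" --pt "0.7 37 -156 0 0" --pt "0.7 37 -156 0 0" --pt "0.7 37 -156 0 0"

```text
time_s: 10.85
eef_pos: [0.5703, -0.2889, 0.1101]
orientation: [-3.14, 0.001, 0.464]
force: [-0.2, -0.1, -0.7]
grip_width: 0.0391
```

```bash
python3 -c "
from h import *
look('w4',.02,.029)"
```

```text
tcp [ 570.3 -288.9  110.1] w 39.1
cork (281, 201, 90, 78) [ 573.4 -292.    27.1]
cork (28, 89, 117, 119) [ 560.3 -138.8   34.4]
```

Call:
arm_command --pt "0.7 1 -2 -35 0" --pt "0.7 1 -2 -70 0" --pt "0.7 1 -2 -85 0" --pt "0.7 1 -2 -91 0" --pt "0.7 1 -2 -94 0" --pt "0.7 1 -2 -96 0" --pt "0.7 1 -2 -96 0" --pt "0.7 1 -2 -96 0" --pt "0.7 1 -2 -96 0"

```text
time_s: 11.8
eef_pos: [0.5722, -0.2927, 0.0152]
orientation: [3.14, -0.001, 0.463]
force: [-0.4, 0.1, -1.3]
grip_width: 0.0392
```

Call:
arm_command --pt "0 0 0 0 0" --pt "-0.3 0 0 0 0" --pt "-0.8 0 0 0 0" --pt "-0.8 0 0 0 0" --pt "-1 0 0 30 0" --pt "-1 0 0 70 0" --pt "-1 0 0 110 0" --pt "-1 0 0 130 0" --pt "-1 0 0 130 0" --pt "-1 0 0 130 0"

```text
time_s: 12.8
eef_pos: [0.5715, -0.2923, 0.1441]
orientation: [-3.141, 0.0, 0.463]
force: [-0.4, 0.6, 0.3]
grip_width: 0.0855
```

```bash
cat >> h.py <<'E'
def reds(z0=0.003):
    s=manip.state(); print("tcp",(s["eef_pos"]*1e3).round(1))
    p=viewer.camera_params("wrist"); im=viewer.read_camera("wrist")
    h=cv2.cvtColor(im,cv2.COLOR_RGB2HSV).astype(int); r=(((h[...,0]<6)|(h[...,0]>174))&(h[...,1]>150)&(h[...,2]>50)).astype(np.uint8)
    for c in cv2.findContours(r,0,2)[0]:
        if cv2.contourArea(c)>800:
            print(cv2.boundingRect(c),(fit(p,feat(c[:,0].astype(float)),cap,.02,z0)*1e3).round(1))
    return im
E
python3 -c "
from h import *
cv2.imwrite('pics/w5.png',reds()[:,:,::-1])"
```

```text
tcp [ 571.5 -292.3  144.1]
(128, 293, 93, 88) [ 469.1 -235.    22. ]
(286, 207, 67, 76) [ 570.5 -292.9   19.3]
```

View pics/w5.png

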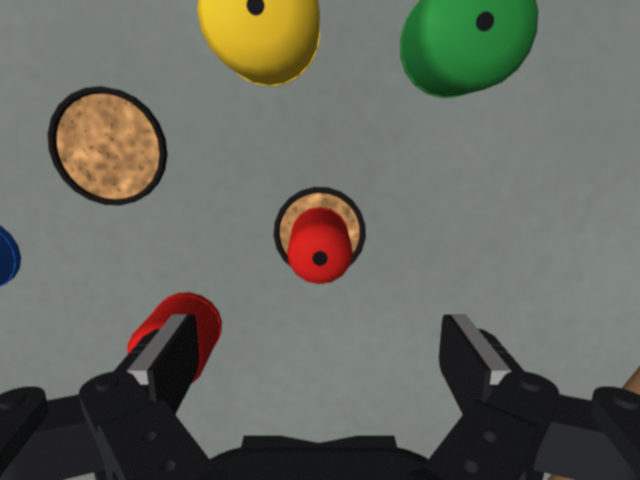

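The small cap stands in its dish at (320,235), measured at (571,-293). Medium next.

Call:
arm_command --pt "-1 -40 20 0 0" --pt "-1 -80 40 0 0" --pt "-1 -109 58 0 0" --pt "-1 -109 58 0 0" --pt "-1 -109 58 -40 0" --pt "-1 -109 58 -80 0" --pt "-1 -109 58 -110 0" --pt "-1 -109 58 -125 0" --pt "-1 -109 58 -135 0" --pt "-1 -109 58 -135 0" --pt "-1 -109 58 -135 0"

```text
time_s: 13.95
eef_pos: [0.4633, -0.2347, 0.0094]
orientation: [3.141, -0.0, 0.463]
force: [-0.2, -0.5, 0.3]
grip_width: 0.0854
```

Call:
arm_command --pt "0.4 0 0 0 0" --pt "0.4 0 0 0 0" --pt "0.4 0 0 0 0" --pt "0.4 0 0 0 0" --pt "0.4 0 0 0 0" --pt "0.4 0 0 0 0" --pt "0.4 0 0 0 0"

```text
time_s: 14.65
eef_pos: [0.4634, -0.2348, 0.0105]
orientation: [3.14, -0.001, 0.463]
force: [-0.1, 0.1, 7.0]
grip_width: 0.0511
```

Now to the medium dish at (561,-138).

Call:
arm_command --pt "0.4 0 0 30 0" --pt "0.4 0 0 70 0" --pt "0.4 0 0 100 0" --pt "0.4 30 30 100 0" --pt "0.4 60 60 100 0" --pt "0.4 85 85 100 0" --pt "0.4 97 97 100 0" --pt "0.4 97 97 100 0" --pt "0.4 97 97 100 0" --pt "0.4 97 97 100 0"

```text
time_s: 15.65
eef_pos: [0.5586, -0.1383, 0.1092]
orientation: [-3.141, 0.001, 0.462]
force: [0.0, -0.8, -1.0]
grip_width: 0.051
```

```bash
python3 -c "
from h import *
look('w6',.026,.035)"
```

```text
tcp [ 558.6 -138.3  109.2] w 51.0
cork (266, 188, 110, 83) [ 565.4 -136.5   31. ]
cork (53, 76, 137, 141) [559.1  -7.5  40.4]
```

View pics/w6.png

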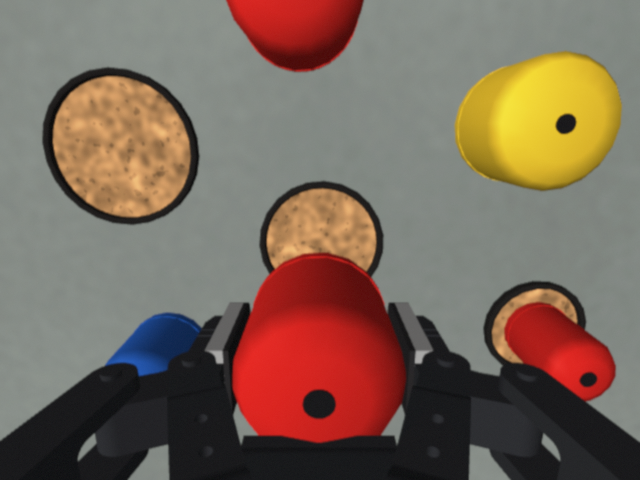

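The held cap is centred over its dish at (322,235), which is partly hidden by the cap. The dish measures (560.5,-138), so I'll lower.

Call:
arm_command --pt "0.4 2 0 -35 0" --pt "0.4 2 0 -70 0" --pt "0.4 2 0 -85 0" --pt "0.4 2 0 -91 0" --pt "0.4 2 0 -94 0" --pt "0.4 2 0 -96 0" --pt "0.4 2 0 -96 0" --pt "0.4 2 0 -96 0" --pt "0.4 2 0 -96 0"

```text
time_s: 16.6
eef_pos: [0.5622, -0.1376, 0.0141]
orientation: [3.141, -0.001, 0.463]
force: [0.7, -0.3, -0.6]
grip_width: 0.051
```

Call:
arm_command --pt "-0.1 0 0 0 0" --pt "-0.5 0 0 0 0" --pt "-1 0 0 0 0" --pt "-1 0 0 0 0" --pt "-1 0 0 30 0" --pt "-1 0 0 70 0" --pt "-1 0 0 110 0" --pt "-1 0 0 130 0" --pt "-1 0 0 130 0" --pt "-1 0 0 130 0"

```text
time_s: 17.6
eef_pos: [0.5615, -0.1374, 0.1431]
orientation: [-3.142, 0.0, 0.463]
force: [-0.1, 0.1, 0.0]
grip_width: 0.0856
```

```bash
python3 -c "
from h import *
cv2.imwrite('pics/w7.png',reds()[:,:,::-1])"
```

```text
tcp [ 561.5 -137.4  143.1]
(484, 288, 91, 84) [ 569.8 -293.9   19.8]
(275, 199, 87, 94) [ 560.3 -137.6   25.3]
(237, 0, 121, 84) [662.1 -75.1  23.9]
```

View pics/w7.png

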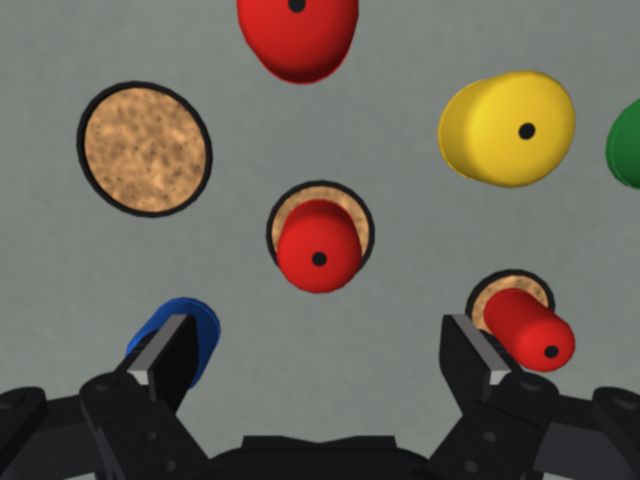

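The medium cap is in its dish at (320,240). I'll move over the large cap and re-measure, since the clearance there is tight.

Call:
arm_command --pt "-1 40 25 0 0" --pt "-1 80 50 0 0" --pt "-1 113 69 0 0" --pt "-1 113 69 0 0" --pt "-1 113 69 0 0" --pt "-1 113 69 0 0"

```text
time_s: 18.25
eef_pos: [0.6732, -0.0689, 0.1419]
orientation: [-3.14, 0.003, 0.462]
force: [0.0, -0.9, -1.1]
grip_width: 0.0854
```

```bash
python3 -c "
from h import *
reds(0)"
```

```text
tcp [673.2 -68.9 141.9]
(299, 365, 74, 79) [ 565.4 -134.5   21.6]
(268, 187, 104, 111) [673.6 -68.9  31.2]
```

Centred. Descend.

Call:
arm_command --pt "-1 0 0 -30 0" --pt "-1 0 0 -60 0" --pt "-1 0 0 -85 0" --pt "-1 0 0 -105 0" --pt "-1 0 0 -120 0" --pt "-1 0 0 -134 0" --pt "-1 0 0 -134 0" --pt "-1 0 0 -134 0"

```text
time_s: 19.1
eef_pos: [0.6751, -0.0687, 0.0098]
orientation: [3.141, -0.001, 0.463]
force: [-0.0, 0.2, 0.3]
grip_width: 0.0853
```

Call:
arm_command --pt "0.2 0 0 0 0" --pt "0.2 0 0 0 0" --pt "0.2 0 0 0 0" --pt "0.2 0 0 0 0" --pt "0.2 0 0 0 0" --pt "0.2 0 0 0 0"

```text
time_s: 19.7
eef_pos: [0.6758, -0.0685, 0.0109]
orientation: [3.14, -0.002, 0.463]
force: [0.8, -0.3, 6.3]
grip_width: 0.0626
```

Now to the large dish at (559.5,-7).

Call:
arm_command --pt "0.2 0 0 30 0" --pt "0.2 0 0 70 0" --pt "0.2 0 0 100 0" --pt "0.2 -40 20 100 0" --pt "0.2 -75 40 100 0" --pt "0.2 -105 56 100 0" --pt "0.2 -115 62 100 0" --pt "0.2 -115 62 100 0" --pt "0.2 -115 62 100 0" --pt "0.2 -115 62 100 0"

```text
time_s: 20.7
eef_pos: [0.5614, -0.0071, 0.1094]
orientation: [3.141, -0.001, 0.462]
force: [-0.0, 0.5, -0.9]
grip_width: 0.063
```

```bash
python3 -c "
from h import *
look('w8',.032,.041)"
```

```text
tcp [561.4  -7.1 109.4] w 63.0
cork (254, 185, 128, 79) [569.5  -2.3  32.5]
```

View pics/w8.png

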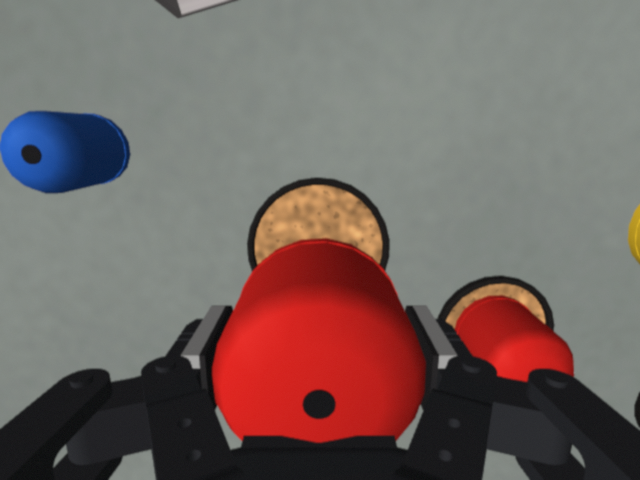

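The large cap is centred over its dish at (318,240). I'll lower it.

Call:
arm_command --pt "0.2 -1 0 -35 0" --pt "0.2 -1 0 -70 0" --pt "0.2 -1 0 -85 0" --pt "0.2 -1 0 -91 0" --pt "0.2 -1 0 -94 0" --pt "0.2 -1 0 -96 0" --pt "0.2 -1 0 -96 0" --pt "0.2 -1 0 -96 0" --pt "0.2 -1 0 -96 0"

```text
time_s: 21.65
eef_pos: [0.5592, -0.0064, 0.0141]
orientation: [3.141, -0.001, 0.463]
force: [-0.9, -0.2, -0.5]
grip_width: 0.0631
```

Call:
arm_command --pt "-0.4 0 0 0 0" --pt "-1 0 0 0 0" --pt "-1 0 0 0 0" --pt "-1 0 0 0 0" --pt "-1 0 0 15 0" --pt "-1 0 0 40 0" --pt "-1 0 0 80 0" --pt "-1 0 0 120 0" --pt "-1 0 0 160 0" --pt "-1 0 0 200 0" --pt "-1 0 0 200 0"

```text
time_s: 22.75
eef_pos: [0.562, -0.0066, 0.2196]
orientation: [3.136, -0.011, 0.463]
force: [0.1, 0.7, 0.1]
grip_width: 0.0857
```

Call:
arm_command --pt "-1 -30 -40 0 0" --pt "-1 -60 -80 0 0" --pt "-1 -90 -120 0 0" --pt "-1 -120 -160 0 0" --pt "-1 -150 -200 0 0" --pt "-1 -180 -240 0 0" --pt "-1 -210 -280 0 0" --pt "-1 -230 -320 0 0" --pt "-1 -250 -360 0 0" --pt "-1 -270 -400 0 0" --pt "-1 -290 -440 0 0" --pt "-1 -290 -440 0 0"

```text
time_s: 23.95
eef_pos: [0.2664, -0.4504, 0.2123]
orientation: [3.141, 0.002, 0.458]
force: [-1.3, 0.0, 0.9]
grip_width: 0.0854
```

```bash
python3 - <<'E'
from h import *
for cam in ("top","side"):
    im=viewer.read_camera(cam); p=viewer.camera_params(cam); cv2.imwrite(f"pics/{cam}9.png",im[:,:,::-1])
    for k,z in(("red",.003),("blue",0)):
        for f in blobs(im,k):
            v=fit(p,f,cap,.025,z); print(cam,k,f.round(1),(v[:2]*1e3).round(1),"diam",round(v[2]*2e3,1))
print(manip.state()["time_s"])
E
```

```text
top red [157.7 242.6  17.5] [558.5 307. ] diam 27.9
top red [473.7 243.9  23.1] [ 571.  -291.5] diam 39.5
top red [391.7 246.9  27.1] [ 561.  -136.6] diam 51.9
top red [322.2 246.8  31.8] [557.6  -5.6] diam 63.7
top blue [360.2 306.6  25.9] [448.1 -78.2] diam 51.1
top blue [245.2 246.4  20.9] [555.7 140.3] diam 38.9
top blue [148.1  95.    8.5] [859.4 352.6] diam 8.1
side red [223.1 384.6  22.8] [558.7 305.9] diam 27.2
side red [335.5 260.7  34.7] [557.9  -6.5] diam 62.9
side red [369.3 220.8  27.7] [ 561.3 -138. ] diam 51.2
side red [400.8 179.4  21.6] [ 571.9 -294.5] diam 40.1
side blue [289.7 313.5  25.6] [556.5 139.4] diam 37.1
side blue [404.9 262.5  28.9] [448.4 -80.2] diam 49.0
24.05
```

View pics/top9.png

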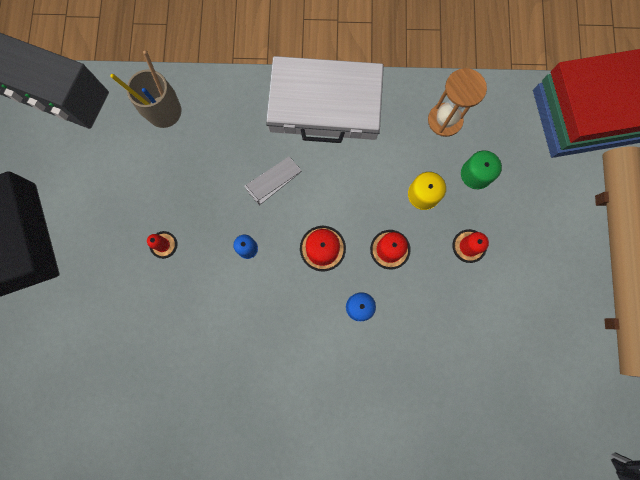

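View pics/side9.png

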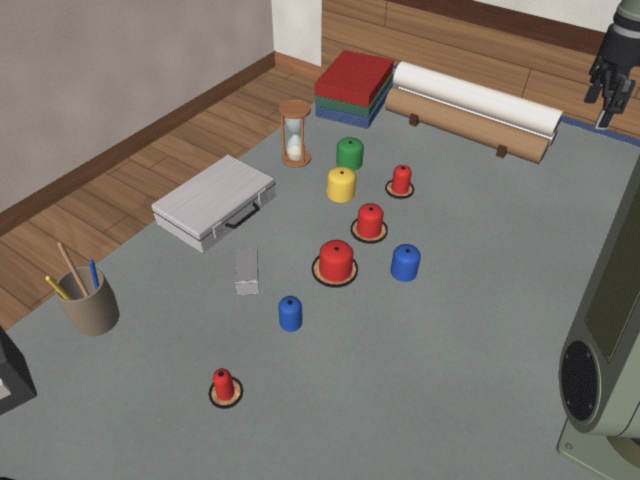

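Both views show all four red caps upright in their own dishes: tiny (158,243), small (474,244), medium (392,247) and large (322,247) in the top picture. The blue caps haven't moved, and the arm is clear.

```bash
python3 -c "
from cell import ticket
print(ticket.close_job())"
```

```text
the job is handed in; nothing more can be done
None
```

All four red caps are standing dome up in the dishes of their own size, placed in order from smallest to largest. I handed the job in at about 24 s of the 96 s allowed.

- **Placing:** the last top and side pictures put every cap within about 3 mm of its dish centre, against 9 mm of play. With each cap's underside assumed on the cork floor, the measured diameters match to about 1 mm. I had no separate measurement of the seating height.
- **Blue caps:** both measure within 0.2 mm of where they started.
- **Forces:** the wrist force readings after each move never exceeded about 7 N, and the arm ended clear of everything.
- **Disagreements:**
    - The recognition network ranked the yellow look-alike first for the large red cap, so I chose by colour and size instead.
    - Wrist-camera fits of the small, medium and large dishes were off by up to about 10 mm while the held cap hid part of the dish, so I used the unobstructed measurements.

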